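# Stack the colour-coded dowels in the cradle caddy

## Robot

A 6-joint arm with a two-finger parallel gripper is mounted at the origin on the work surface. World frame = base frame: x ahead of the robot, y to its left, z up, the work surface at z = 0. Lengths are in m, angles in rad, forces in N, time in s.
With the tool pointing down it reaches from about 0.25 to 0.725 m from the base axis. Payload 4 kg.
Tool frame: the origin (TCP) lies on the front face of the gripper's body, between the roots of the fingers; the fingertips stand 73 mm ahead of it and the grasp point (between the pads) lies arm.tcp_to_grasp ahead of it (arm.tcp_to_grasp is the distance from the TCP to the grasp point, in m); z points along the fingers, y is the line along which they close (so a half turn about z gives the same grasp; the last joint's range is limited). The gripper opens to 85 mm and grips with 20 to 120 N. Pads are 22 mm wide; open, the fingers measure 114 mm over their backs; the gripper's body (76 mm by 85 mm) begins 54 mm behind the grasp point. The pads swing forward as they close: fully open they stand 13 mm farther back than shut.
Start: joints at [1.251, 0.241, 0.005, 1.335, 0, 1.571], TCP at [0.157, 0.475, 0.304] pointing down, gripper open.
Joint ranges: [-2.72, 2.72], [-1.05, 1.87], [-1.09, 1.28], [-1.99, 2.15], [-1.42, 1.44], [-3.14, 3.14]. Speed limits (rad/s): [2.79, 2.79, 3.14, 3.14, 3.14, 3.14].

## Interface

Orientations are given as a rotation vector (axis times angle).
In Python, from bench import arm gives the robot as it stands.
- The arm moves only by the tool arm_command, never from a script. Its arguments are lists of equal length, an entry for each row: "gripper": the opening, from 0 (shut) to 1 (fully open); "delta_pos": the shift along the world's x, y, z in cm, a list of three; "turn": the turn, a rotation vector about the world's x, y, z in degrees, a list of three. In form: {"gripper": [gripper, ...], "delta_pos": [[tx, ty, tz], ...], "turn": [[rx, ry, rz], ...]}. A call has 1 to 20 rows; each row is the pose to reach, as a shift and turn from the pose commanded when the call began; what a row does not reach only later rows make up. A row lasts 1/10 s, in which the tool goes at most 50 mm and 8.59 degrees, less where a joint would pass 70% of its speed; a pose out of reach is approached as far as the arm can. A call with a gripper value outside its range is refused whole. The fingers move at their own pace and stop on an object; "grip_force" is the grip in N (left out, the last holds). Time passes only in rows, so rows that repeat a pose let the fingers close. It gives the time, the measured TCP pose, the force, the opening and the grip force at its end, in the units of the state.
- arm.sense(): the state, without advancing time (a new reading comes with each control period).
- arm.grab_frame(name): name is "side" or "top"; returns the picture (480x640x3 uint8, red, green, blue); there is no depth.
- arm.get_calibration(name): a dict with "camera_matrix" (3x3 intrinsics, pixels), "R" (3x3) and "t" (3): a world point X has camera coordinates R X + t. Camera axes: x right, y down, z forward; pixel columns grow to the right and rows downward; lengths in m; the calibration is good to about 2 mm. A picture is of the moment at which its call begins. get_calibration takes no time and is no camera call.
- arm.hand_in(): hands the job in; it is judged then, once.
The state is a dict: "clock": time; "joint_positions": joint angles; "dq": joint speeds; "joint_torque": joint torques, N m; "tool_pos": TCP position; "ee_rot": TCP orientation; "ft_force": force on the tool from outside, world axes, zero at the start; "torque": the same for the moment, N m; "width": finger opening in m; "gripper_force": force on a finger pad.
Only numpy, scipy, OpenCV 4.12 (cv2) and the standard library are available. Lean on these libraries where they do the work, as an engineer would, in place of code of your own. Each camera call takes 0.05 s, during which the arm holds its last target. There are 200 camera calls.

## Task

Gather the three beech dowels with painted ends into the plywood caddy: lay the blue-ended one in the blue V-cradle and the green-ended one in the green V-cradle (either first), then stand the orange chock upright on the caddy floor between them, its V parallel to theirs, and last lay the yellow-ended dowel in the V on top of the chock, everything centred along the cradles. Leave the plain dowel, the steel tube, the tape measure and the brush where they lie.

Things in the scene. Friction and masses are not known exactly. Their poses are not given: they have to be found in the camera images.
- dowel_blue: Beech dowel with a 26 mm blue band at each end, 70 g; 30 mm diameter, 120 mm long, lying on the table; origin at its middle on its axis, x along its length (either way round)
- dowel_green: Beech dowel with a 26 mm green band at each end, 70 g; 30 mm diameter, 120 mm long, lying on the table; origin at its middle on its axis, x along its length (either way round)
- dowel_yellow: Beech dowel with a 26 mm yellow band at each end, 70 g; 30 mm diameter, 120 mm long, lying on the table; origin at its middle on its axis, x along its length (either way round)
- chock: Loose orange chock, 90 x 60 x 65 mm high, 140 g, upright; origin at the centre of its underside, x along its V, z up. Base slab 14 mm high; end blocks (x 25 to 45 mm either way) 60 mm wide to z = 40, then V-blocks 35 mm wide to z = 65; between them a spine 14 mm thick in y, z 14 to 48, to grip from above. Axis of a dowel in its V: z = 72 mm. Between the cradles it has 8 mm spare each side
- cradle_blue: Blue V-cradle fixed in the caddy: two 90-degree V-blocks, 20 mm long, 35 mm wide, 27 mm high, centred at x = +-38 mm; between them only a strip 3 mm high. Origin mid-cradle on the caddy floor, 8 mm above the table; x along the V, z up. Axis of a seated dowel: z = 34 mm. The green cradle is parallel, 110 mm away along y, on either side
- cradle_green: Green V-cradle fixed in the caddy: two 90-degree V-blocks, 20 mm long, 35 mm wide, 27 mm high, centred at x = +-38 mm; between them only a strip 3 mm high. Origin mid-cradle on the caddy floor, 8 mm above the table; x along the V, z up. Axis of a seated dowel: z = 34 mm. Plywood caddy: fixed tray 160 x 210 mm centred between the cradles, rim 18 mm above the table
- dowel_plain: Look-alike, not to be moved: bare beech dowel without painted ends; 30 mm diameter, 120 mm long, lying on the table; origin at its middle on its axis, x along its length (either way round)
- steel_tube: Look-alike, not to be moved: grey steel tube with dark open ends; 30 mm diameter, 120 mm long, lying on the table; origin at its middle on its axis, x along its length (either way round)
- tape_measure: Bystander, not to be moved: yellow tape measure with a black disc on top, 66 x 58 x 35 mm; origin at the centre of its underside
- brush: Bystander, not to be moved: bench brush lying bristles down, dark wood back and black bristles, 115 x 36 x 32 mm; origin at the centre of its underside, x along its length

How it is judged:
By the outcome, as a careful person would: the job done as asked, in the order asked, and still so for the second after the job is handed in, with the robot touching nothing.
It also fails if it takes over 115 s, if anything falls off the work surface, if the arm or the gripper's body presses on something with over 40 N, if the wrist force passes 120 N, or if a joint passes its speed limit or range.

## Working session

There is one attempt and no reset: what is moved stays moved. The work goes in short steps, Python scripts to look and compute and a tool call to move; the robot and the scene stay as the last step left them, time stands still between calls to the robot, and variables do not carry over. Pictures are saved under pics/ and viewed, at most 14 in all, crops included, and the job is handed in when it is done.

Besides the shell and the picture viewer there is one more tool, called after "Call:" by a JSON object that holds its "method" and its "body", one argument or row to a line. arm_command: Moves the arm, as the interface text tells. Its arguments: {"type":"object","properties":{"gripper":{"type":"array","items":{"type":"number"}},"delta_pos":{"type":"array","items":{"type":"array","items":{"type":"number"}}},"turn":{"type":"array","items":{"type":"array","items":{"type":"number"}}},"grip_force":{"type":"number"}},"required":["gripper","delta_pos","turn"]}

```bash
mkdir -p pics; ls; python3 - <<'E'
from bench import arm
import cv2
for n in("top","side"):
    cv2.imwrite(f"pics/{n}0.png",arm.grab_frame(n)[:,:,::-1])
    c=arm.get_calibration(n);print(n,c)
print(arm.sense(),arm.tcp_to_grasp)
E
```

```text
pics
top {'camera_matrix': array([[511.33076282,   0.        , 316.1179169 ],
       [  0.        , 511.33076282, 245.04825601],
       [  0.        ,   0.        ,   1.        ]]), 'R': array([[-1.62375886e-02, -9.99864236e-01, -2.80198723e-03],
       [-9.75899490e-01,  1.64581984e-02, -2.17598975e-01],
       [ 2.17615548e-01, -7.98824731e-04, -9.76034239e-01]]), 't': array([0.01569912, 0.50150918, 0.91103924])}
side {'camera_matrix': array([[609.41283542,   0.        , 324.91151163],
       [  0.        , 609.41283542, 243.55418642],
       [  0.        ,   0.        ,   1.        ]]), 'R': array([[ 0.95196762, -0.30619041, -0.00225343],
       [-0.2304897 , -0.71172518, -0.66356745],
       [ 0.20157417,  0.63221412, -0.74811307]]), 't': array([-0.49108116,  0.13637496,  1.10022529])}
{'clock': 0.1, 'joint_positions': array([ 1.25099780e+00,  2.41311440e-01,  3.83694673e-03,  1.33518756e+00,
       -1.74297287e-06,  1.57081277e+00]), 'dq': array([-0.00127456, -0.00253324,  0.00440131,  0.00127802, -0.00070808,
       -0.00136997]), 'joint_torque': array([ 3.14935769e-04, -3.73136866e+01,  2.53011024e+01,  1.08651703e-02,
        4.78458003e-05, -2.79413250e-06]), 'tool_pos': array([0.15705105, 0.47423561, 0.30310653]), 'ee_rot': array([-5.00178731e-01, -3.10121940e+00,  2.89345348e-03]), 'ft_force': array([0.88462133, 0.01093839, 0.60830995]), 'torque': array([-0.02976468,  0.06939491,  0.01771839]), 'gripper_force': 0.0, 'width': 0.0856616167199879} 0.0539
```

View pics/top0.png

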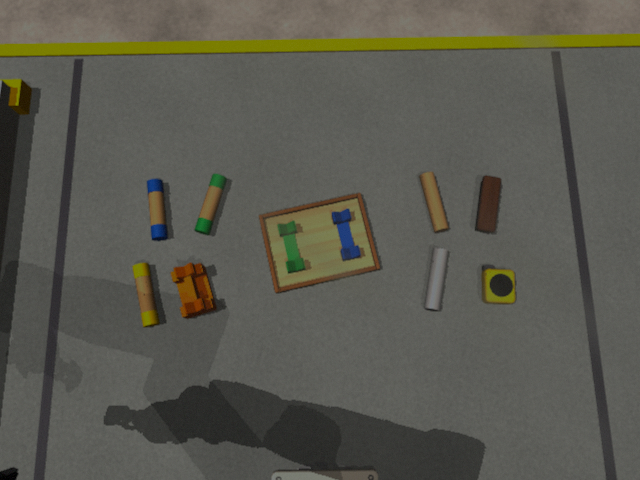

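View pics/side0.png

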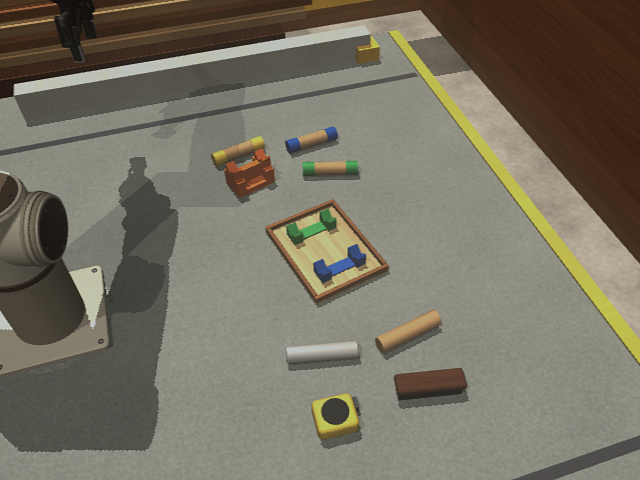

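```bash
cat > fit.py <<'E'
import cv2, numpy as np
from scipy.optimize import minimize
from bench import arm
CAL={n:arm.get_calibration(n) for n in("top","side")}
HUE={'blue':(105,128),'green':(45,90),'yellow':(22,34),'orange':(4,13)}
def proj(n,P):
    c=CAL[n]; q=(c["camera_matrix"]@(c["R"]@np.asarray(P).T+c["t"][:,None])).T
    return q[:,:2]/q[:,2:]
def back(n,uv,z):
    c=CAL[n]; d=c["R"].T@np.linalg.solve(c["camera_matrix"],[*uv,1]); o=-c["R"].T@c["t"]
    return o+d*(z-o[2])/d[2]
def mask(img,col):   # img RGB
    h=cv2.cvtColor(img,cv2.COLOR_RGB2HSV); lo,hi=HUE[col]
    return cv2.inRange(h,(lo,140 if col!='green' else 110,35),(hi,255,255))
def prism(x0,x1,yz): return np.array([(x,y,z) for x in(x0,x1) for y,z in yz])
def box(x0,x1,w,z0,z1): return prism(x0,x1,[(-w,z0),(w,z0),(w,z1),(-w,z1)])
def vblock(x0,x1,zb,za,zt):
    return [prism(x0,x1,[(s*17.5,zb),(0,zb),(0,za),(s*14.2,zt),(s*17.5,zt)]) for s in(1,-1)]
def cradle(): return vblock(-48,-28,0,12.8,27)+vblock(28,48,0,12.8,27)+[box(-28,28,9,0,3)]
def chock():
    p=[box(-45,45,30,0,14),box(-25,25,7,14,48)]
    for a,b in((-45,-25),(25,45)): p+=[box(a,b,30,0,40)]+vblock(a,b,40,50.8,65)
    return p
def bands():
    a=np.linspace(0,2*np.pi,24,endpoint=False); c=[(15*np.cos(t),15*np.sin(t)) for t in a]
    return [prism(-60,-34,c),prism(34,60,c)]
def fit(parts,z,col,imgs,x0,r=0.11,cams=("top","side")):
    """pose (x,y,yaw) of the parts (mm) with origin at height z, by silhouette overlap"""
    S=3; M={}; c0=np.array([x0[0],x0[1],z])
    for n in cams:
        m=mask(imgs[n],col); k=np.zeros_like(m); u=proj(n,[c0])[0]
        cv2.circle(k,(int(u[0]),int(u[1])),int(r*500),255,-1)
        M[n]=cv2.resize(m&k,None,fx=S,fy=S,interpolation=cv2.INTER_LINEAR)>127
    def cost(p,det=False):
        c,s=np.cos(p[2]),np.sin(p[2]); R=np.array([[c,-s,0],[s,c,0],[0,0,1]]); o=[]
        for n in cams:
            im=np.zeros(M[n].shape,np.uint8)
            for q in parts:
                uv=proj(n,(q/1000)@R.T+[p[0],p[1],z])
                h=cv2.convexHull(((uv+.5)*S-.5).astype(np.float32))
                cv2.fillConvexPoly(im,np.round(h*16).astype(np.int32),1,shift=4)
            im=im>0; o.append((im&M[n]).sum()/max((im|M[n]).sum(),1))
        return o if det else -sum(o)
    best=None
    for d in(0,-.15,.15):
        s=np.array([x0[0],x0[1],x0[2]+d])
        r_=minimize(cost,s,method="Nelder-Mead",options=dict(initial_simplex=[s,s+[.012,0,0],s+[0,.012,0],s+[0,0,.15]],xatol=1e-4,fatol=1e-4))
        if best is None or r_.fun<best.fun: best=r_
    return best.x,np.round(cost(best.x,True),2)
E
cat > m.py <<'E'
from fit import *
im={n:cv2.imread(f"pics/{n}0.png")[:,:,::-1].copy() for n in CAL}
def go(name,parts,z,col,a,b,r,zz):
    A,B=back("top",a,zz),back("top",b,zz); c=(A+B)/2; d=B-A; x0=[c[0],c[1],np.arctan(d[1]/d[0])]
    for cams in(("top","side"),("top",),("side",)):
        x,q=fit(parts,z,col,im,x0,r,cams); print(name,cams,(x[:2]*1000).round(1),np.degrees(x[2]).round(1),q)
go("dblue",bands(),.015,'blue',(155,183),(159,236),.08,.015)
go("dgreen",bands(),.015,'green',(218,179),(203,230),.08,.015)
go("dyel",bands(),.015,'yellow',(141,266),(149,322),.08,.015)
go("chock",chock(),0,'orange',(181,268),(203,312),.09,.03)
go("cblue",cradle(),.008,'blue',(341,216),(351,254),.08,.02)
go("cgreen",cradle(),.008,'green',(288,228),(295,267),.08,.02)
E
python3 m.py
```

```text
dblue ('top', 'side') [589.5 326.3] 7.9 [0.75 0.33]
dblue ('top',) [590.1 325.7] 7.8 [0.76]
dblue ('side',) [592.2 338.8] -5.9 [0.37]
dgreen ('top', 'side') [598.6 218.7] -16.2 [0.75 0.48]
dgreen ('top',) [600.  218.4] -16.1 [0.75]
dgreen ('side',) [602.1 232.8] -18.0 [0.5]
dyel ('top', 'side') [419. 339.] 12.9 [0.85 0.54]
dyel ('top',) [419.1 338.8] 13.3 [0.85]
dyel ('side',) [418.8 344.8] 6.7 [0.58]
chock ('top', 'side') [423.  245.6] 16.3 [0.52 0.76]
chock ('top',) [423.8 244.4] 15.6 [0.52]
chock ('side',) [422.1 246.4] 14.1 [0.76]
cblue ('top', 'side') [532.6 -49.3] 12.0 [0.72 0.3 ]
cblue ('top',) [533.3 -50.5] 10.6 [0.72]
cblue ('side',) [535.1 -47.8] 10.7 [0.3]
cgreen ('top', 'side') [508.2  58.2] 11.6 [0.7  0.54]
cgreen ('top',) [508.7  57.3] 11.9 [0.7]
cgreen ('side',) [506.2  58.5] 10.6 [0.55]
```

```bash
python3 - <<'E'
from fit import *
im={n:cv2.cvtColor(cv2.imread(f"pics/{n}0.png"),cv2.COLOR_BGR2HSV) for n in CAL}
for n,l in (("side",dict(dbl=(292,141),dbl2=(331,132),dg=(308,169),dg2=(308,174),cb=(320,264),cb2=(322,276),cg=(298,240),cg2=(294,228),y=(218,157),o=(245,187),o2=(262,157),floor=(315,250),t=(400,200),beech=(312,138))),("top",dict(dbl=(155,185),o=(197,272),o2=(180,268),o3=(192,290),o4=(203,290),o5=(187,310),cb=(339,215),cb2=(343,212),cg=(288,228),dg=(217,180),dg2=(220,183),t=(250,150),sh=(200,350),y=(141,268)))):
    print(n,{k:tuple(int(q) for q in im[n][v[1],v[0]]) for k,v in l.items()})
out=[]
for n in CAL:
    h=im[n]; o=np.zeros_like(h)
    b=cv2.cvtColor(h,cv2.COLOR_HSV2BGR)
    a=b[130:300,130:390] if n=="top" else b[110:310,200:400]
    out.append(cv2.resize(a,(780,510) if n=="top" else (510,510),interpolation=cv2.INTER_NEAREST))
cv2.imwrite("pics/z.png",cv2.resize(np.hstack(out),(800,316)))
E
```

```text
side {'dbl': (110, 155, 166), 'dbl2': (110, 148, 134), 'dg': (63, 114, 114), 'dg2': (56, 78, 65), 'cb': (111, 132, 122), 'cb2': (111, 63, 69), 'cg': (51, 85, 72), 'cg2': (62, 116, 119), 'y': (22, 158, 169), 'o': (9, 139, 88), 'o2': (9, 176, 172), 'floor': (22, 92, 191), 't': (33, 22, 140), 'beech': (16, 116, 171)}
top {'dbl': (108, 232, 111), 'o': (11, 228, 103), 'o2': (12, 255, 109), 'o3': (19, 243, 125), 'o4': (12, 245, 102), 'o5': (11, 255, 84), 'cb': (112, 163, 80), 'cb2': (112, 177, 105), 'cg': (59, 117, 94), 'dg': (67, 177, 105), 'dg2': (65, 154, 83), 't': (36, 14, 90), 'sh': (38, 13, 81), 'y': (30, 255, 124)}
```

View pics/z.png

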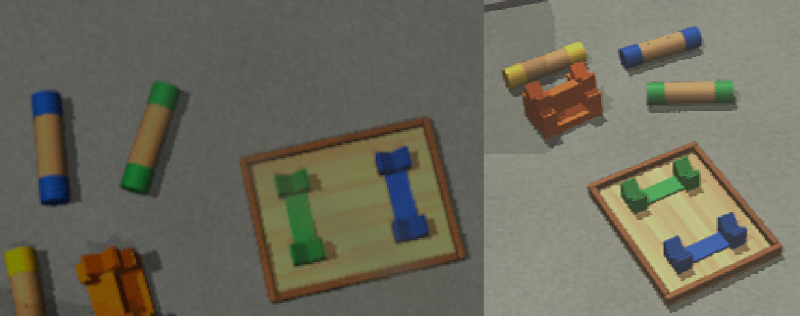

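```bash
sed -i "s/'blue':(105,128),'green':(45,90),'yellow':(22,34),'orange':(4,13)/'blue':(100,130),'green':(42,90),'yellow':(20,36),'orange':(3,20)/; s/(lo,140 if col!='green' else 110,35)/(lo,dict(blue=60,green=60,yellow=135,orange=125)[col],25)/" fit.py; python3 m.py
```

```text
dblue ('top', 'side') [589.6 326.2] 7.6 [0.82 0.72]
dblue ('top',) [589.7 325.7] 7.9 [0.82]
dblue ('side',) [588.2 328.5] 6.7 [0.77]
dgreen ('top', 'side') [598.5 218.7] -16.1 [0.82 0.88]
dgreen ('top',) [599.4 218.2] -15.8 [0.83]
dgreen ('side',) [597.6 218.9] -16.1 [0.91]
dyel ('top', 'side') [419.2 338.9] 13.3 [0.87 0.64]
dyel ('top',) [419.3 338.7] 13.2 [0.87]
dyel ('side',) [419.8 342.8] 10.6 [0.67]
chock ('top', 'side') [423.2 245.5] 16.8 [0.91 0.92]
chock ('top',) [424.2 245. ] 17.8 [0.92]
chock ('side',) [422.4 246.6] 16.3 [0.92]
cblue ('top', 'side') [529.6 -50.5] 12.1 [0.83 0.78]
cblue ('top',) [530.3 -51.1] 12.4 [0.84]
cblue ('side',) [528.4 -50.1] 12.0 [0.78]
cgreen ('top', 'side') [506.3  56.7] 11.7 [0.84 0.86]
cgreen ('top',) [507.2  56.6] 11.8 [0.85]
cgreen ('side',) [505.7  57.1] 11.8 [0.87]
```

Call:
{"method": "arm_command", "body": {
  "gripper": [1,1,1,1,1,1,1,1,1,1,1,1,1,1,1,1],
  "delta_pos": [
    [44.15,-25.6,-12],
    [44.15,-25.6,-12],
    [44.15,-25.6,-12],
    [44.15,-25.6,-12],
    [44.15,-25.6,-12],
    [44.15,-25.6,-12],
    [44.15,-25.6,-12],
    [44.15,-25.6,-12],
    [44.15,-25.6,-12],
    [44.15,-25.6,-12],
    [44.15,-25.6,-12],
    [44.15,-25.6,-12],
    [44.15,-25.6,-12],
    [44.15,-25.6,-12],
    [44.15,-25.6,-12],
    [44.15,-25.6,-12]
  ],
  "turn": [
    [0,0,2.2],
    [0,0,2.2],
    [0,0,2.2],
    [0,0,2.2],
    [0,0,2.2],
    [0,0,2.2],
    [0,0,2.2],
    [0,0,2.2],
    [0,0,2.2],
    [0,0,2.2],
    [0,0,2.2],
    [0,0,2.2],
    [0,0,2.2],
    [0,0,2.2],
    [0,0,2.2],
    [0,0,2.2]
  ]
}}

```text
clock: 1.7
tool_pos: [0.598, 0.2197, 0.1847]
ee_rot: [0.438, 3.11, 0.001]
ft_force: [-0.2, 0.7, -0.2]
width: 0.0856
gripper_force: 0.0
```

Call:
{"method": "arm_command", "body": {
  "gripper": [1,1,1,1,1,1,0.2,0.2,0.2,0.2,0.2,0.2,0.2,0.2],
  "delta_pos": [
    [0,-0.07,-4],
    [0,-0.07,-7],
    [0,-0.07,-9],
    [0,-0.07,-10],
    [0,-0.07,-10.7],
    [0,-0.07,-10.7],
    [0,-0.07,-10.7],
    [0,-0.07,-10.7],
    [0,-0.07,-10.7],
    [0,-0.07,-10.7],
    [0,-0.07,-10.7],
    [0,-0.07,-10.7],
    [0,-0.07,-10.7],
    [0,-0.07,-10.7]
  ],
  "turn": [
    [0,0,0],
    [0,0,0],
    [0,0,0],
    [0,0,0],
    [0,0,0],
    [0,0,0],
    [0,0,0],
    [0,0,0],
    [0,0,0],
    [0,0,0],
    [0,0,0],
    [0,0,0],
    [0,0,0],
    [0,0,0]
  ],
  "grip_force": 40
}}

```text
clock: 3.1
tool_pos: [0.5992, 0.2181, 0.0778]
ee_rot: [0.44, 3.109, 0.001]
ft_force: [-0.3, 0.1, 4.6]
width: 0.0288
gripper_force: 39.7
```

Call:
{"method": "arm_command", "body": {
  "gripper": [0.2,0.2,0.2,0.2,0.2,0.2,0.2,0.2,0.2,0.2,0.2,0.2,0.2,0.2,0.2],
  "delta_pos": [
    [0,0,2],
    [0,0,5],
    [0,0,8.5],
    [-2,-3.5,10],
    [-4,-7,10],
    [-6,-10.5,10],
    [-8,-14,10],
    [-9.2,-16.2,10],
    [-9.2,-16.2,10],
    [-9.2,-16.2,8],
    [-9.2,-16.2,6],
    [-9.2,-16.2,6],
    [-9.2,-16.2,6],
    [-9.2,-16.2,6],
    [-9.2,-16.2,6]
  ],
  "turn": [
    [0,0,0],
    [0,0,0],
    [0,0,0],
    [0,0,6],
    [0,0,12],
    [0,0,18],
    [0,0,24],
    [0,0,28.1],
    [0,0,28.1],
    [0,0,28.1],
    [0,0,28.1],
    [0,0,28.1],
    [0,0,28.1],
    [0,0,28.1],
    [0,0,28.1]
  ]
}}

```text
clock: 4.6
tool_pos: [0.5075, 0.0563, 0.1379]
ee_rot: [-0.328, 3.122, 0.0]
ft_force: [0.3, -0.4, -1.1]
width: 0.0286
gripper_force: 39.7
```

```bash
cat > look.py <<'E'
import sys
from fit import *
# look.py tag colour z x y yawdeg : save pics, fit bands
tag,col,z,x,y,w=sys.argv[1:]; z=float(z)
im={n:arm.grab_frame(n) for n in CAL}
for n in CAL: cv2.imwrite(f"pics/{n}_{tag}.png",im[n][:,:,::-1])
P=chock() if col=='orange' else bands()
for cams in(("top","side"),("top",),("side",)):
    v,q=fit(P,z,col,im,[float(x)/1000,float(y)/1000,np.radians(float(w))],.075,cams); print(cams,(v[:2]*1000).round(1),np.degrees(v[2]).round(1),q)
a=im["side"][150:330,200:440]; b=im["top"][150:330,200:440]
cv2.imwrite(f"pics/zoom_{tag}.png",cv2.resize(np.hstack([b,a]),(800,300),interpolation=cv2.INTER_CUBIC)[:,:,::-1])
E
python3 look.py g1 green .075 506.6 56.9 12
```

```text
('top', 'side') [506.   56.3] 12.3 [0.   0.33]
('top',) [506.6  56.9] 12.0 [0.]
('side',) [506.   56.3] 12.3 [0.33]
```

View pics/zoom_g1.png

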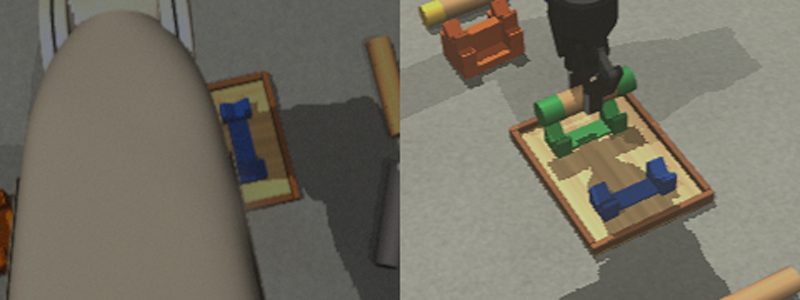

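Call:
{"method": "arm_command", "body": {
  "gripper": [0.2,0.2,0.2,0.2,0.2,0.2,0.42,0.45,0.55,0.55,0.55,0.55,0.55,0.55,0.55,0.55],
  "delta_pos": [
    [0,0,-1.5],
    [0,0,-2.5],
    [0,0,-3],
    [0,0,-3.25],
    [0,0,-3.25],
    [0,0,-3.25],
    [0,0,-3.25],
    [0,0,-3.25],
    [0,0,-3.25],
    [0,0,-3.25],
    [0,0,-3.25],
    [0,0,-2],
    [0,0,1],
    [0,0,5],
    [0,0,8],
    [0,0,8]
  ],
  "turn": [
    [0,0,0],
    [0,0,0],
    [0,0,0],
    [0,0,0],
    [0,0,0],
    [0,0,0],
    [0,0,0],
    [0,0,0],
    [0,0,0],
    [0,0,0],
    [0,0,0],
    [0,0,0],
    [0,0,0],
    [0,0,0],
    [0,0,0],
    [0,0,0]
  ]
}}

```text
clock: 6.3
tool_pos: [0.5096, 0.0562, 0.2228]
ee_rot: [-0.326, 3.114, -0.0]
ft_force: [0.3, -0.5, 0.1]
width: 0.0469
gripper_force: 0.0
```

Call:
{"method": "arm_command", "body": {
  "gripper": [1,1,1,1,1,1,1,1,1,1,1,1,1,1,1,1],
  "delta_pos": [
    [1.2,4,0],
    [2.5,8,0],
    [3.7,12,0],
    [4.9,16,0],
    [6.2,20,0],
    [7.4,24,-2],
    [8.3,26.9,-4],
    [8.3,26.9,-6],
    [8.3,26.9,-6],
    [8.3,26.9,-6],
    [8.3,26.9,-9],
    [8.3,26.9,-11.5],
    [8.3,26.9,-13],
    [8.3,26.9,-14],
    [8.3,26.9,-14],
    [8.3,26.9,-14]
  ],
  "turn": [
    [0,0,-4.3],
    [0,0,-4.3],
    [0,0,-4.3],
    [0,0,-4.3],
    [0,0,-4.3],
    [0,0,-4.3],
    [0,0,-4.3],
    [0,0,-4.3],
    [0,0,-4.3],
    [0,0,-4.3],
    [0,0,-4.3],
    [0,0,-4.3],
    [0,0,-4.3],
    [0,0,-4.3],
    [0,0,-4.3],
    [0,0,-4.3]
  ]
}}

```text
clock: 7.9
tool_pos: [0.5904, 0.3251, 0.0781]
ee_rot: [-0.21, 3.133, 0.001]
ft_force: [1.1, 0.2, 0.3]
width: 0.0854
gripper_force: 0.0
```

Call:
{"method": "arm_command", "body": {
  "gripper": [0.2,0.2,0.2,0.2,0.2,0.2,0.2,0.2,0.2,0.2,0.2,0.2,0.2],
  "delta_pos": [
    [0,0,0],
    [0,0,0],
    [0,0,0],
    [0,0,0],
    [0,0,0],
    [0,0,0],
    [0,0,0],
    [0,0,0],
    [0,0,2],
    [0,0,5],
    [0,0,9],
    [0,0,13],
    [0,0,13]
  ],
  "turn": [
    [0,0,0],
    [0,0,0],
    [0,0,0],
    [0,0,0],
    [0,0,0],
    [0,0,0],
    [0,0,0],
    [0,0,0],
    [0,0,0],
    [0,0,0],
    [0,0,0],
    [0,0,0],
    [0,0,0]
  ]
}}

```text
clock: 9.2
tool_pos: [0.5923, 0.3263, 0.2137]
ee_rot: [-0.21, 3.124, 0.007]
ft_force: [1.5, 0.7, 0.4]
width: 0.0285
gripper_force: 39.6
```

```bash
python3 look.py b1 green .042 506.6 56.9 12
```

```text
('top', 'side') [506.   56.7] 12.1 [0.79 0.45]
('top',) [506.5  56.8] 12.0 [0.79]
('side',) [504.8  57.2] 12.0 [0.46]
```

View pics/zoom_b1.png

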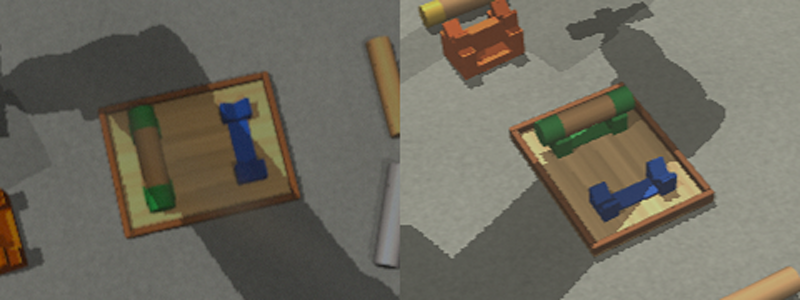

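Call:
{"method": "arm_command", "body": {
  "gripper": [0.2,0.2,0.2,0.2,0.2,0.2,0.2,0.2,0.2,0.2,0.2,0.2,0.2,0.2,0.2,0.2,0.2,0.2,0.2,0.2],
  "delta_pos": [
    [-0.6,-4,0],
    [-1.2,-8,0],
    [-1.9,-12,0],
    [-2.5,-16,0],
    [-3.2,-20,0],
    [-3.8,-24,0],
    [-4.5,-28,0],
    [-5.1,-32,0],
    [-5.6,-35,0],
    [-6,-37.6,0],
    [-6,-37.6,-3],
    [-6,-37.6,-6],
    [-6,-37.6,-7],
    [-6,-37.6,-7],
    [-6,-37.6,-8],
    [-6,-37.6,-9],
    [-6,-37.6,-9.8],
    [-6,-37.6,-10.2],
    [-6,-37.6,-10.2],
    [-6,-37.6,-10.2]
  ],
  "turn": [
    [0,0,4.3],
    [0,0,4.3],
    [0,0,4.3],
    [0,0,4.3],
    [0,0,4.3],
    [0,0,4.3],
    [0,0,4.3],
    [0,0,4.3],
    [0,0,4.3],
    [0,0,4.3],
    [0,0,4.3],
    [0,0,4.3],
    [0,0,4.3],
    [0,0,4.3],
    [0,0,4.3],
    [0,0,4.3],
    [0,0,4.3],
    [0,0,4.3],
    [0,0,4.3],
    [0,0,4.3]
  ]
}}

```text
clock: 11.3
tool_pos: [0.5298, -0.0509, 0.105]
ee_rot: [-0.328, 3.124, 0.0]
ft_force: [-0.2, -0.0, -0.5]
width: 0.0286
gripper_force: 39.6
```

Call:
{"method": "arm_command", "body": {
  "gripper": [0.42,0.45,0.55,0.55,0.55,0.55,0.55,0.55,0.55,0.5,0.5,0.5,0.5,0.5,0.5,0.5,0.5,0.5,0.5,0.5],
  "delta_pos": [
    [0,0,0],
    [0,0,0],
    [0,0,0],
    [0,0,0],
    [0,0,0],
    [0,0,1.5],
    [0,0,4],
    [0,0,8],
    [0,0,11],
    [-1.4,4,11],
    [-2.8,8,11],
    [-4.2,12,11],
    [-5.6,16,11],
    [-7,20,11],
    [-8.4,24,11],
    [-9.6,27,11],
    [-10.6,29.6,11],
    [-10.6,29.6,8],
    [-10.6,29.6,6],
    [-10.6,29.6,6]
  ],
  "turn": [
    [0,0,0],
    [0,0,0],
    [0,0,0],
    [0,0,0],
    [0,0,0],
    [0,0,0],
    [0,0,0],
    [0,0,0],
    [0,0,0],
    [0,0,4.8],
    [0,0,4.8],
    [0,0,4.8],
    [0,0,4.8],
    [0,0,4.8],
    [0,0,4.8],
    [0,0,4.8],
    [0,0,4.8],
    [0,0,4.8],
    [0,0,4.8],
    [0,0,4.8]
  ]
}}

```text
clock: 13.3
tool_pos: [0.4216, 0.2442, 0.1623]
ee_rot: [0.459, -3.102, 0.004]
ft_force: [-0.2, -0.8, -0.1]
width: 0.0428
gripper_force: 0.0
```

```bash
python3 look.py c1 blue .042 529.4 -50.7 12
```

```text
('top', 'side') [530.  -49.6] 12.0 [0.76 0.46]
('top',) [530.5 -49.8] 11.9 [0.76]
('side',) [528.6 -49.8] 12.2 [0.48]
```

View pics/zoom_c1.png

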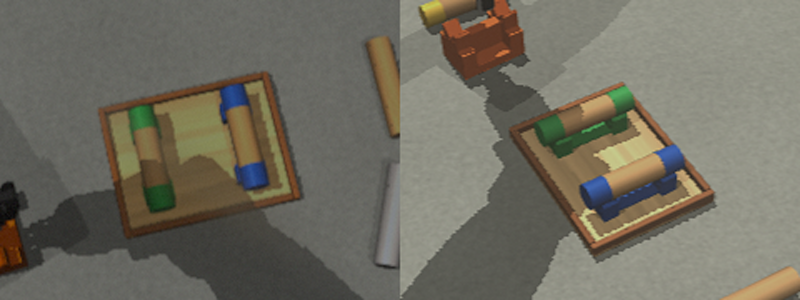

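Call:
{"method": "arm_command", "body": {
  "gripper": [0.5,0.5,0.5,0.5,0.5,0.5,0.05,0.05,0.05,0.05,0.05,0.05,0.05,0.05],
  "delta_pos": [
    [0,0,-2],
    [0,0,-4],
    [0,0,-5.5],
    [0,0,-6.5],
    [0,0,-7.2],
    [0,0,-7.2],
    [0,0,-7.2],
    [0,0,-7.2],
    [0,0,-7.2],
    [0,0,-7.2],
    [0,0,-7.2],
    [0,0,-7.2],
    [0,0,-7.2],
    [0,0,-7.2]
  ],
  "turn": [
    [0,0,0],
    [0,0,0],
    [0,0,0],
    [0,0,0],
    [0,0,0],
    [0,0,0],
    [0,0,0],
    [0,0,0],
    [0,0,0],
    [0,0,0],
    [0,0,0],
    [0,0,0],
    [0,0,0],
    [0,0,0]
  ],
  "grip_force": 50
}}

```text
clock: 14.8
tool_pos: [0.4244, 0.2454, 0.0939]
ee_rot: [-0.458, 3.106, 0.001]
ft_force: [-0.7, 0.2, 5.8]
width: 0.013
gripper_force: 49.8
```

Call:
{"method": "arm_command", "body": {
  "gripper": [0.05,0.05,0.05,0.05,0.05,0.05,0.05,0.05,0.05,0.05,0.05,0.05,0.05,0.05,0.05,0.05],
  "delta_pos": [
    [0,0,1.5],
    [0,0,4],
    [0,0,7],
    [0,0,9],
    [1.4,-3.5,9],
    [2.7,-7,9],
    [4.1,-10.5,9],
    [5.4,-14,9],
    [6.8,-17.5,9],
    [8.1,-21,9],
    [9.1,-23.3,9],
    [9.4,-24.2,9],
    [9.4,-24.2,8],
    [9.4,-24.2,7],
    [9.4,-24.2,7],
    [9.4,-24.2,7]
  ],
  "turn": [
    [0,0,0],
    [0,0,0],
    [0,0,0],
    [0,0,0],
    [0,0,-4.8],
    [0,0,-4.8],
    [0,0,-4.8],
    [0,0,-4.8],
    [0,0,-4.8],
    [0,0,-4.8],
    [0,0,-4.8],
    [0,0,-4.8],
    [0,0,-4.8],
    [0,0,-4.8],
    [0,0,-4.8],
    [0,0,-4.8]
  ]
}}

```text
clock: 16.4
tool_pos: [0.5168, 0.0041, 0.1621]
ee_rot: [0.33, -3.122, -0.001]
ft_force: [1.3, 0.3, -1.3]
width: 0.013
gripper_force: 49.1
```

```bash
python3 look.py c2 orange .07 518 3.1 12
```

```text
('top', 'side') [515.3   3.8] 11.8 [0.   0.68]
('top',) [518.    3.1] 12.0 [0.]
('side',) [515.3   3.8] 11.8 [0.68]
```

View pics/zoom_c2.png

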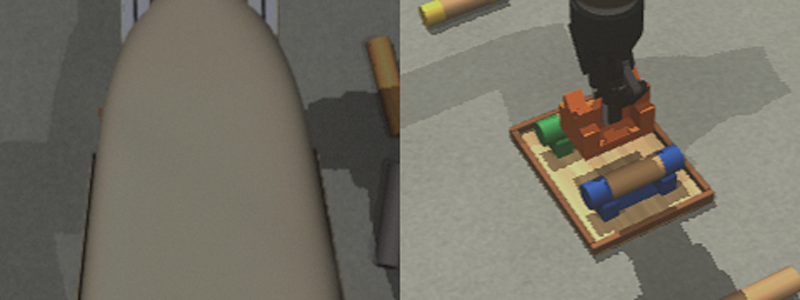

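Call:
{"method": "arm_command", "body": {
  "gripper": [0.05,0.05,0.05,0.05,0.05,0.05,0.05,0.05,0.05],
  "delta_pos": [
    [0.1,-0.1,-1.5],
    [0.1,-0.1,-3],
    [0.1,-0.1,-4],
    [0.1,-0.1,-5],
    [0.1,-0.1,-5.6],
    [0.1,-0.1,-5.9],
    [0.1,-0.1,-6.1],
    [0.1,-0.1,-6.1],
    [0.1,-0.1,-6.1]
  ],
  "turn": [
    [0,0,0],
    [0,0,0],
    [0,0,0],
    [0,0,0],
    [0,0,0],
    [0,0,0],
    [0,0,0],
    [0,0,0],
    [0,0,0]
  ]
}}

```text
clock: 17.4
tool_pos: [0.519, 0.0019, 0.1023]
ee_rot: [-0.328, 3.124, -0.0]
ft_force: [0.1, 0.1, -1.9]
width: 0.0134
gripper_force: 49.2
```

Call:
{"method": "arm_command", "body": {
  "gripper": [0.05,0.05,0.25,0.33,0.35,0.35,0.35,0.35,0.35,0.35,0.35,1,1,1,1,1,1,1,1,1],
  "delta_pos": [
    [0,0,-0.1],
    [0,0,-0.1],
    [0,0,-0.1],
    [0,0,-0.1],
    [0,0,-0.1],
    [0,0,-0.1],
    [0,0,1],
    [0,0,3],
    [0,0,6],
    [0,0,9],
    [0,0,12],
    [-1.2,4,13],
    [-2.4,8,13],
    [-3.5,12,13],
    [-4.7,16,13],
    [-5.9,20,13],
    [-7.1,24,13],
    [-8.3,28,13],
    [-9.3,31.5,13],
    [-9.9,33.6,13]
  ],
  "turn": [
    [0,0,0],
    [0,0,0],
    [0,0,0],
    [0,0,0],
    [0,0,0],
    [0,0,0],
    [0,0,0],
    [0,0,0],
    [0,0,0],
    [0,0,0],
    [0,0,0],
    [0,0,1.2],
    [0,0,1.2],
    [0,0,1.2],
    [0,0,1.2],
    [0,0,1.2],
    [0,0,1.2],
    [0,0,1.2],
    [0,0,1.2],
    [0,0,1.2]
  ]
}}

```text
clock: 19.4
tool_pos: [0.4187, 0.3405, 0.2328]
ee_rot: [-0.364, 3.12, 0.002]
ft_force: [0.2, 0.2, -0.3]
width: 0.0855
gripper_force: 0.0
```

```bash
python3 look.py c3 orange .008 518 3.1 12; python3 look.py c4 yellow .015 419.2 338.9 13.2
```

```text
('top', 'side') [518.2   2.1] 12.7 [0.62 0.71]
('top',) [520.3   1.7] 12.6 [0.64]
('side',) [518.    3.4] 12.7 [0.71]
('top', 'side') [419.2 339.1] 13.3 [0.49 0.6 ]
('top',) [419.5 338.1] 12.5 [0.5]
('side',) [420.3 345. ] 8.1 [0.63]
```

View pics/zoom_c3.png

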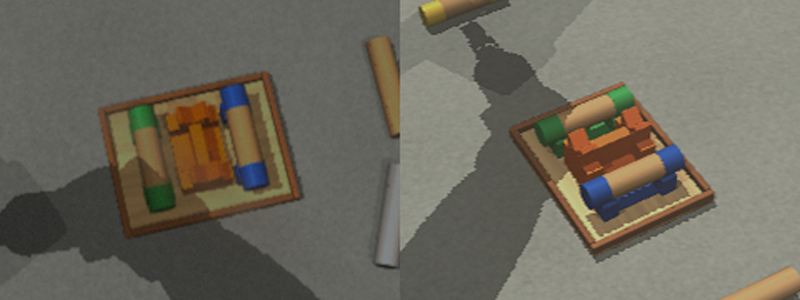

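Call:
{"method": "arm_command", "body": {
  "gripper": [1,1,1,1,1,1,1,0.2,0.2,0.2,0.2,0.2,0.2,0.2,0.2,0.2,0.2,0.2,0.2],
  "delta_pos": [
    [0,0,-4],
    [0,0,-8],
    [0,0,-11.5],
    [0,0,-13.5],
    [0,0,-14.7],
    [0,0,-15.5],
    [0,0,-15.5],
    [0,0,-15.5],
    [0,0,-15.5],
    [0,0,-15.5],
    [0,0,-15.5],
    [0,0,-15.5],
    [0,0,-15.5],
    [0,0,-15.5],
    [0,0,-15.5],
    [0,0,-13.5],
    [0,0,-10],
    [0,0,-5],
    [0,0,0]
  ],
  "turn": [
    [0,0,0],
    [0,0,0],
    [0,0,0],
    [0,0,0],
    [0,0,0],
    [0,0,0],
    [0,0,0],
    [0,0,0],
    [0,0,0],
    [0,0,0],
    [0,0,0],
    [0,0,0],
    [0,0,0],
    [0,0,0],
    [0,0,0],
    [0,0,0],
    [0,0,0],
    [0,0,0],
    [0,0,0]
  ],
  "grip_force": 40
}}

```text
clock: 21.5
tool_pos: [0.4189, 0.3374, 0.2325]
ee_rot: [0.36, -3.118, 0.002]
ft_force: [0.8, 1.1, -1.0]
width: 0.0291
gripper_force: 39.7
```

Call:
{"method": "arm_command", "body": {
  "gripper": [0.2,0.2,0.2,0.2,0.2,0.2,0.2,0.2,0.2,0.2,0.2,0.2,0.2,0.2,0.2],
  "delta_pos": [
    [1.2,-4,0],
    [2.4,-8,0],
    [3.5,-12,0],
    [4.7,-16,0],
    [5.9,-20,0],
    [7.1,-24,0],
    [8.2,-28,0],
    [9.2,-31.3,0],
    [9.9,-33.6,0],
    [9.9,-33.6,-2],
    [9.9,-33.6,-4.5],
    [9.9,-33.6,-6],
    [9.9,-33.6,-6.5],
    [9.9,-33.6,-6.5],
    [9.9,-33.6,-6.5]
  ],
  "turn": [
    [0,0,-1.1],
    [0,0,-1.1],
    [0,0,-1.1],
    [0,0,-1.1],
    [0,0,-1.1],
    [0,0,-1.1],
    [0,0,-1.1],
    [0,0,-1.1],
    [0,0,-1.1],
    [0,0,-1.1],
    [0,0,-1.1],
    [0,0,-1.1],
    [0,0,-1.1],
    [0,0,-1.1],
    [0,0,-1.1]
  ]
}}

```text
clock: 23.0
tool_pos: [0.5192, 0.0021, 0.1676]
ee_rot: [-0.331, 3.123, -0.0]
ft_force: [0.2, 0.2, -0.1]
width: 0.0286
gripper_force: 39.8
```

```bash
python3 look.py y1 yellow .105 518.3 2.5 12
```

```text
('top', 'side') [518.    2.5] 10.9 [0.   0.64]
('top',) [518.3   2.5] 12.0 [0.]
('side',) [518.    2.5] 10.9 [0.64]
```

View pics/zoom_y1.png

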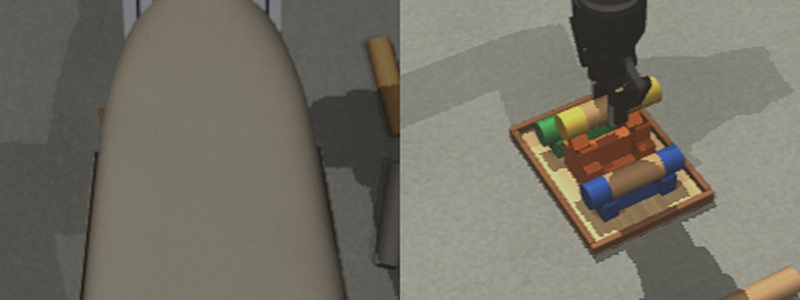

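The yellow dowel is held level and aligned over the chock. I'll lower it 2.45 cm, release it gently and lift.

Call:
{"method": "arm_command", "body": {
  "gripper": [0.2,0.2,0.2,0.2,0.2,0.2,0.2,0.38,0.42,0.48,0.5,0.5,0.5,0.5,0.5,0.5,0.5,0.5,0.5,0.5],
  "delta_pos": [
    [-0.1,0,-1],
    [-0.1,0,-1.7],
    [-0.1,0,-2.1],
    [-0.1,0,-2.35],
    [-0.1,0,-2.45],
    [-0.1,0,-2.45],
    [-0.1,0,-2.45],
    [-0.1,0,-2.45],
    [-0.1,0,-2.45],
    [-0.1,0,-2.45],
    [-0.1,0,-2.45],
    [-0.1,0,-2.45],
    [-0.1,0,-1.5],
    [-0.1,0,0],
    [-0.1,0,3],
    [-0.1,0,7],
    [-1,4,8],
    [-2,8,8],
    [-3,12,8],
    [-4,16,8]
  ],
  "turn": [
    [0,0,0],
    [0,0,0],
    [0,0,0],
    [0,0,0],
    [0,0,0],
    [0,0,0],
    [0,0,0],
    [0,0,0],
    [0,0,0],
    [0,0,0],
    [0,0,0],
    [0,0,0],
    [0,0,0],
    [0,0,0],
    [0,0,0],
    [0,0,0],
    [0,0,0],
    [0,0,0],
    [0,0,0],
    [0,0,0]
  ]
}}

```text
clock: 25.1
tool_pos: [0.4784, 0.1633, 0.2481]
ee_rot: [-0.329, 3.123, 0.001]
ft_force: [0.6, 0.0, -0.2]
width: 0.0423
gripper_force: 0.0
```

Call:
{"method": "arm_command", "body": {
  "gripper": [0.5,0.5,0.5,0.5],
  "delta_pos": [
    [0,4,0],
    [0,8,0],
    [0,8,0],
    [0,8,0]
  ],
  "turn": [
    [0,0,0],
    [0,0,0],
    [0,0,0],
    [0,0,0]
  ]
}}

```text
clock: 25.5
tool_pos: [0.4784, 0.2428, 0.2473]
ee_rot: [-0.334, 3.124, -0.0]
ft_force: [-0.5, 0.2, -0.4]
width: 0.0431
gripper_force: 0.0
```

```bash
python3 look.py y2 yellow .08 518.3 2.5 12; python3 look.py y3 blue .042 529.4 -50.7 12;python3 look.py y4 green .042 506.6 56.9 12
```

```text
('top', 'side') [516.2   1.6] 11.8 [0.78 0.77]
('top',) [516.8   1.2] 12.2 [0.78]
('side',) [515.1   2.1] 12.0 [0.78]
('top', 'side') [529.7 -50.5] 12.4 [0.74 0.46]
('top',) [530.4 -50.2] 12.4 [0.75]
('side',) [528.5 -50.5] 12.2 [0.47]
('top', 'side') [505.3  57.8] 12.2 [0.77 0.57]
('top',) [506.4  57. ] 12.5 [0.8]
('side',) [504.2  58.7] 13.2 [0.58]
```

View pics/zoom_y2.png

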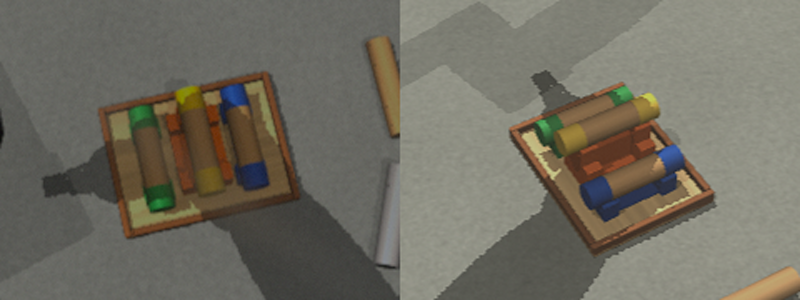

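The last picture shows all three dowels seated and centred within about 2 mm. The yellow one lies on the upright chock, and the arm is clear.

```bash
python3 -c "
from bench import arm
print(arm.hand_in())"
```

```text
the job is handed in; nothing more can be done
None
```

I handed the job in at about 26 s: the blue and green dowels are in their cradles, the chock stands upright between them with the yellow dowel on top, all within about 2 mm of centre in the last pictures, and I did not touch the other four objects.

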